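# Draw the egg tray over the candling lamp

### The arm

A 6-joint arm with a two-finger parallel gripper is mounted at the origin on the work surface. World frame = base frame: x ahead of the robot, y to its left, z up, the work surface at z = 0. Lengths are in m, angles in rad, forces in N, time in s.
With the tool pointing down it reaches from about 0.275 to 0.75 m from the base axis. Payload 10.2 kg.
Tool frame: the origin (TCP) lies midway between the tips of the shut fingers; the grasp point (between the pads) lies 19 mm behind it; z points along the fingers, y is the direction in which the jaws open and shut (so a half turn about z gives the same grasp; the last joint's range is limited). The gripper opens to 85 mm and grips with 20 to 120 N. Pads are 22 mm wide; open, the fingers measure 114 mm over their backs; the gripper's body (76 mm by 85 mm) begins 54 mm behind the grasp point. The pads swing forward as they close: fully open they stand 13 mm farther back than shut.
Start: joints at [-1.506, 0.313, 1.498, -0, 1.331, -0.223], TCP at [0.149, -0.503, 0.231] pointing down, gripper open.
Joint ranges: [-2.94, 2.94], [-0.97, 2.17], [0.19, 2.56], [-1.23, 4.37], [0.02, 3.11], [-2.88, 2.88]. Speed limits (rad/s): [2.39, 2.39, 3.01, 3.14, 3.14, 3.14].

### API

Orientations are given as [roll, pitch, yaw] about the fixed x, y, z axes, in that order (R = Rz(yaw) Ry(pitch) Rx(roll)).
In Python, from plant import monitor, read_camera, get_calibration, close_job gives the robot as it stands.
- The arm moves only by the tool play_rows, never from a script. Its arguments are lists of equal length, an entry for each row: "delta_pos": the shift along the tool's x, y, z in cm, a list of three; "rotation": the turn, a rotation vector about the tool's x, y, z in rad, a list of three; "claw": the opening, from 0 (shut) to 1 (fully open). A call has 1 to 20 rows; each row shifts and turns the commanded pose from where the row before left it, along the tool's axes as they then stand; what a row does not reach is not made up. A row lasts 1/12 s, in which the tool goes at most 41.7 mm and 7.16 degrees, less where a joint would pass 70% of its speed; a pose out of reach is approached as far as the arm can. A call is refused whole if a number of a shift passes 4.17 or a number of a turn 0.125, either way. A call with a gripper value outside its range is refused whole. The fingers move at their own pace and stop on an object; "force" is the grip in N (left out, the last holds). Time passes only in rows, so rows that do not move let the fingers close. It gives the time, the measured TCP pose, the force and the opening at its end, in the units of the state.
- monitor.sense(): the state, without advancing time (a new reading comes with each control period).
- read_camera(name): name is "scene" or "top"; returns (picture, depth): 384x512x3 uint8, blue, green, red; 384x512 float32, m along the optical axis (not along the pixel's ray), 0 where there is no reading.
- get_calibration(name): a dict with "fx", "fy", "cx", "cy" (pixels), "position" and "rotation" of the camera in the world. Camera axes: x right, y up, looking along -z (the intrinsics and any distortion apply to the point x, -y, -z); pixel columns grow to the right and rows downward; lengths in m; the calibration is good to about 2 mm. A picture is of the moment at which its call begins. get_calibration takes no time and is no camera call.
- close_job(): hands the job in, once; it reports no verdict.
The state is a dict: "clock": time; "q": joint angles; "joint_vel": joint speeds; "effort": joint torques, N m; "ee_pos": TCP position; "orientation": TCP orientation; "contact_force": force on the tool from outside, world axes, zero at the start; "torque": the same for the moment, N m; "grip_width": opening from 0.0 (shut) to 1.0 (fully open).
Only numpy, scipy, OpenCV 4.12 (cv2) and the standard library are available. Lean on these libraries where they do the work, as an engineer would, in place of code of your own. Each camera call takes 0.05 s, during which the arm holds its last target. There are 200 camera calls.

### The job

Bring the tray that holds the eggs over its candling lamp: reach a fingertip into the slot behind its front lip and draw the tray along its runners until it is fully out against the front stops, then leave it there. Do not pinch the lip and do not lift the tray; draw it smoothly and bring it gently to the stops, so that every egg stays standing in its cell, and leave the empty tray and the things on the bench where they are.

Things in the scene. Friction and masses are not known exactly. Their poses are not given: they have to be found in the camera images.
- candler: Candling table, fixed on the bench: brushed steel lamp case 410 mm deep, 370 wide, 62 high, two lanes side by side (centres at y = +95 and -95 mm), each with a white lamp window in its front half. Origin at bench height; -x is its front (switch), roughly towards the robot; z up. Each lane has two runners along x, tops at z = 80 mm, side guides to z = 92 mm, turned-up stops at both ends.
- stop_left (a point): Left lane (y = +95 mm), midway between its two front stops, at the height of the runners' tops (80 mm over the bench). The stops' inner faces lie at this x (-135 mm of the candling table), 12 mm high; a tray fully drawn out bears on them with its front face. Axes as the candling table's.
- stop_right (a point): The same point of the right lane (y = -95 mm).
- egg_tray_lip (a point): Middle of the top edge of the front lip of the tray that holds the eggs, 124 mm over the bench; axes as the candling table's. The lip is an upright wall 6 mm thick (x -3 to +3 mm from here), 147 wide, 42 high, its top 8 mm above the rest of the tray. At the start it is about 135 to 160 mm behind the front stops; fully out, this point is 3 mm behind the stops' faces.
- egg_tray_slot (a point): Middle of the hand slot behind that lip, level with the lip's top, 30.5 mm behind the lip's middle. The slot is 55 mm long (x), 141 mm wide (y), open above and below: nothing in it down to the lamp case 60 mm below. Beyond it come 3 x 3 egg cells, walls 8 mm lower than the lip; the front and middle rows hold the eggs, the rear row is empty.
- egg_tray: The tray that holds the six eggs, in the left or the right lane: grey plastic, 208 mm long, 147 wide, lying loose on its runners with 2 mm side play. 0.5 to 0.9 kg with eggs; slides with plain friction, 3 to 6 N, and stays where it is left. Origin on its underside, 103 mm behind the lip's middle; axes as the candling table's.
- egg_tray_lip_back: Rear half of that lip's thickness: the face to hook, looking along +x into the slot. Origin at its top edge, mid-width.
- egg_tray_lip_front: Front half of that lip's thickness: the tray's outer front face. Origin at its top edge, mid-width.
- empty_tray_lip (a point): Middle of the top edge of the front lip of the other tray, identical but empty, parked in the other lane; it stays where it is.
- egg0_center (a point): Centre of a loose brown egg, 43 mm thick and 57 mm high, 60 g, standing small end down in the front row, right cell of the egg tray, free by 1 to 2 mm in its cell; it stands 26 mm out of the cell, its top 18 mm above the lip's top. z axis along the egg's length, up.
- egg1_center (a point): Centre of a loose brown egg, 43 mm thick and 57 mm high, 60 g, standing small end down in the front row, middle cell of the egg tray, free by 1 to 2 mm in its cell; it stands 26 mm out of the cell, its top 18 mm above the lip's top. z axis along the egg's length, up.
- egg2_center (a point): Centre of a loose brown egg, 43 mm thick and 57 mm high, 60 g, standing small end down in the front row, left cell of the egg tray, free by 1 to 2 mm in its cell; it stands 26 mm out of the cell, its top 18 mm above the lip's top. z axis along the egg's length, up.
- egg3_center (a point): Centre of a loose brown egg, 43 mm thick and 57 mm high, 60 g, standing small end down in the middle row, right cell of the egg tray, free by 1 to 2 mm in its cell; it stands 26 mm out of the cell, its top 18 mm above the lip's top. z axis along the egg's length, up.
- egg4_center (a point): Centre of a loose brown egg, 43 mm thick and 57 mm high, 60 g, standing small end down in the middle row, middle cell of the egg tray, free by 1 to 2 mm in its cell; it stands 26 mm out of the cell, its top 18 mm above the lip's top. z axis along the egg's length, up.
- egg5_center (a point): Centre of a loose brown egg, 43 mm thick and 57 mm high, 60 g, standing small end down in the middle row, left cell of the egg tray, free by 1 to 2 mm in its cell; it stands 26 mm out of the cell, its top 18 mm above the lip's top. z axis along the egg's length, up.
- fan_guard: Chrome wire fan guard, 120 mm across, 6 mm high, lying loose on the bench beside the candling table; origin under its centre.
- door_stop: Black rubber door stop wedge, 110 x 40 mm, 34 mm high, loose on the bench beside the candling table; origin under its centre.
- egg_spacer: Turquoise plastic egg spacer, an open frame of three cells 150 x 51 mm, 22 mm high, loose on the bench beside the candling table; origin under its centre.
Things that resemble listed ones, but are neither listed nor needed, are in the scene too. Leave any turquoise look-alike of the part that bears egg1_center alone. What is shaped like the part that bears egg2_center but blue is not meant.

How it is judged:
By the outcome, as a careful person would: the job done as asked, in the order asked, and still so for the second after the job is handed in, with the robot touching nothing.
It also fails if it takes over 35 s, if anything falls off the work surface, if the arm or the gripper's body presses on something with over 40 N, if the wrist force passes 120 N, or if a joint passes its speed limit or range.

## Working session

There is one attempt and no reset: what is moved stays moved. The work goes in short steps, Python scripts to look and compute and a tool call to move; the robot and the scene stay as the last step left them, time stands still between calls to the robot, and variables do not carry over. Pictures are saved under pics/ and viewed, about 8 in all and at most 12, crops included, and the job is handed in when it is done.

Besides the shell and the picture viewer there is one more tool, called after "Emit:" as a command line: name --argument value ..., lists and objects as JSON in quotes. play_rows: Moves the arm, as the interface text tells. Its arguments: {"type":"object","properties":{"delta_pos":{"type":"array"},"rotation":{"type":"array"},"claw":{"type":"array"},"force":{"type":"number"}},"required":["delta_pos","rotation","claw"]}

```bash
mkdir -p pics; ls
python3 - <<'E'
from plant import monitor, read_camera, get_calibration
import cv2,numpy as np
print(monitor.sense())
for n in("scene","top"):
    im,d=read_camera(n); np.savez(f"{n}0.npz",im=im,d=d); cv2.imwrite(f"pics/{n}0.png",im); print(n,get_calibration(n))
E
```

```text
pics
{'clock': 0.0, 'q': array([-1.50643405e+00,  3.13443259e-01,  1.49844229e+00,  2.10200715e-05,
        1.33099082e+00, -2.23414245e-01]), 'joint_vel': array([-0.00057829,  0.00389266,  0.00094345,  0.00036125, -0.00042223,
        0.00016589]), 'effort': array([ 1.54357080e-03, -4.12262714e+01, -2.59740901e+01, -9.70981068e-05,
        4.14212045e-03, -1.28632571e-06]), 'ee_pos': array([ 0.14897539, -0.50315298,  0.23073656]), 'orientation': array([-3.14034536e+00, -3.04325469e-04,  2.87771327e-01]), 'contact_force': array([-0.28108687, -0.29189097,  0.45451358]), 'torque': array([-0.00857587, -0.02029743, -0.02273992]), 'grip_width': 1.002315741759443}
scene {'fx': 436.3037079033836, 'fy': 436.3037079033836, 'cx': 265.9994629409248, 'cy': 193.30240005377624, 'position': array([ 1.16547046, -0.80011743,  0.77776932]), 'rotation': array([0.98442515, 0.01146369, 0.64794187])}
top {'fx': 470.11282816363064, 'fy': 470.11282816363064, 'cx': 252.51988108169738, 'cy': 191.2324325548364, 'position': array([0.42715856, 0.0414414 , 1.15935788]), 'rotation': array([ 0.1190435 , -0.02058512, -1.56031025])}
```

View pics/top0.png

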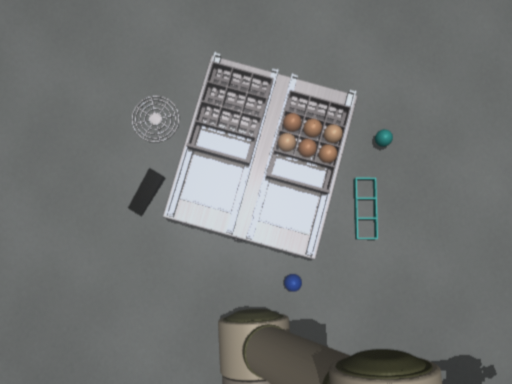

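View pics/scene0.png

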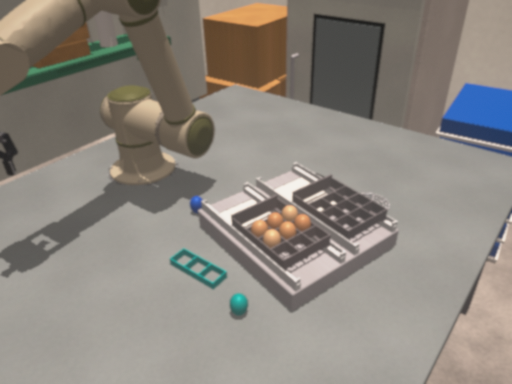

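```bash
cat > h.py <<'E'
import numpy as np,cv2
from scipy.spatial.transform import Rotation as R
from plant import get_calibration
def cloud(n,d):
    c=get_calibration(n); v,u=np.indices(d.shape)
    p=np.stack([(u-c['cx'])/c['fx']*d,-(v-c['cy'])/c['fy']*d,-d],-1)
    return p@R.from_euler('xyz',c['rotation']).as_matrix().T+c['position']
def ray(n,uv,z):
    c=get_calibration(n);uv=np.atleast_2d(uv).astype(float)
    r=np.c_[(uv[:,0]-c['cx'])/c['fx'],-(uv[:,1]-c['cy'])/c['fy'],-np.ones(len(uv))]@R.from_euler('xyz',c['rotation']).as_matrix().T
    return c['position']+r*((z-c['position'][2])/r[:,2])[:,None]
E
python3 - <<'E'
from h import *
for n in("top","scene"):
    f=np.load(n+"0.npz");im,d=f['im'],f['d'];P=cloud(n,d);z=P[...,2]
    print(n,"bench z",np.median(z[150:250,20:100]) if n=="top" else z[340,100], (d==0).mean())
    hsv=cv2.cvtColor(im,cv2.COLOR_BGR2HSV)
    egg=((hsv[...,0]<20)&(hsv[...,1]>90)&(hsv[...,2]>90)&(z>.1)&(z<.17)&(P[...,0]>.3)).astype(np.uint8)
    e=P[egg>0]; print(" egg n",len(e),"mean",e.mean(0),"top z",np.percentile(e[:,2],98))
    if n=="top":
        k,l,st,cc=cv2.connectedComponentsWithStats(egg); print(st[1:,4],cc[1:].round(1))
    c=(z>.04)&(z<.15)&(P[...,0]>.28)&(P[...,0]<.9)&(abs(P[...,1])<.4)
    k,l,st,_=cv2.connectedComponentsWithStats(c.astype(np.uint8)); i=1+st[1:,4].argmax()
    q=P[l==i]; r=cv2.minAreaRect(q[:,:2].astype(np.float32)); print(" case",r,cv2.boxPoints(r).round(3).tolist())
    # candler yaw from box: front corners, lips
    print(" hist z",np.histogram(q[:,2],bins=np.arange(.04,.15,.01))[0])
big=cv2.resize(np.load("top0.npz")['im'][45:265,155:365],None,fx=2.7,fy=2.7,interpolation=cv2.INTER_CUBIC);cv2.imwrite("pics/crop.png",big)
E
```

```text
top bench z 0.0006792809291669144 0.0039215087890625
 egg n 830 mean [ 0.67286306 -0.10641509  0.1364508 ] top z 0.14379095885590557
[195 214 204 217] [[292.3 121.1]
 [312.6 127. ]
 [307.5 146.7]
 [328.  152.7]]
 case ((0.6449193358421326, 0.00015661120414733887), (0.3714619576931, 0.41565626859664917), 74.93836975097656) [[0.3959999978542328, -0.125], [0.796999990940094, -0.2329999953508377], [0.8939999938011169, 0.12600000202655792], [0.492000013589859, 0.23399999737739563]]
 hist z [   44  1276 14445   910  3367  1479   821  2028   809   904]
scene bench z 0.00010599817258782895 0.003977457682291667
 egg n 1234 mean [ 0.68320362 -0.11690674  0.13014691] top z 0.14256705001431547
 case ((0.610274076461792, 0.004231646656990051), (0.36999404430389404, 0.48862722516059875), 75.25349426269531) [[0.3269999921321869, -0.1120000034570694], [0.7990000247955322, -0.2370000034570694], [0.8939999938011169, 0.12099999934434891], [0.42100000381469727, 0.24500000476837158]]
 hist z [ 626  800 4346  865 1661 1883 1646 2153  675  540]
```

View pics/crop.png

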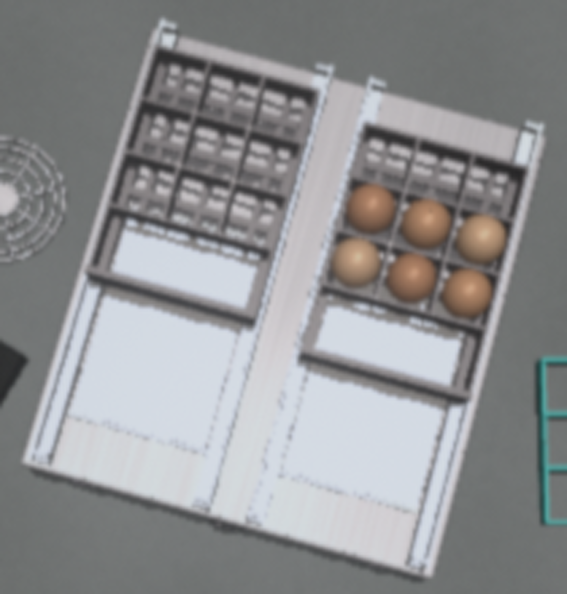

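Run:
```python
from h import *
f=np.load("top0.npz");P=cloud("top",f['d'])
a=np.deg2rad(-15.06);o=np.array([.645,0])
C=(P[...,:2]-o)@np.array([[np.cos(a),-np.sin(a)],[np.sin(a),np.cos(a)]]);z=P[...,2]
for s,n in((1,'left'),(-1,'right')):
    m=(s*C[...,1]>.025)&(s*C[...,1]<.165)&(z>.095)&(z<.15)
    x=C[...,0][m];y=C[...,1][m];zz=z[m]
    h=np.histogram(x,bins=np.arange(-.2,.2,.005))[0];print(n,[(round(-.2+.005*i,3),int(v)) for i,v in enumerate(h) if v])
    x0=x.min(); L=m&(C[...,0]<x0+.02)&(z>.108); print(' lip x',np.percentile(C[L][:,0],[0,10,50,90,100]).round(4),'y',C[L][:,1].min(),C[L][:,1].max(),'z',np.percentile(z[L],[10,50,90]),L.sum(),'slope',np.polyfit(C[L][:,1],C[L][:,0],1))
# rays through lip seen in crop
uv=np.array([[303,350],[468,395],[385.5,373]])/2.7+[155,45]
w=ray("top",uv,.124);print(w,(w[:,:2]-o)@np.array([[np.cos(a),-np.sin(a)],[np.sin(a),np.cos(a)]]))
# yaw from blade: runner/guide tops
```

```text
left [(-0.04, 186), (-0.035, 118), (-0.02, 1), (-0.01, 1), (-0.005, 1), (0.0, 2), (0.005, 1), (0.015, 1), (0.02, 147), (0.025, 72), (0.03, 8), (0.035, 10), (0.04, 12), (0.045, 7), (0.05, 15), (0.055, 10), (0.06, 8), (0.065, 13), (0.07, 217), (0.075, 19), (0.08, 8), (0.085, 12), (0.09, 10), (0.095, 6), (0.1, 10), (0.105, 7), (0.11, 11), (0.115, 77), (0.12, 175), (0.125, 9), (0.13, 7), (0.135, 13), (0.14, 8), (0.145, 10), (0.15, 12), (0.155, 6), (0.16, 12), (0.165, 235), (0.17, 30)]
 lip x [-0.0375 -0.037  -0.0352 -0.0316 -0.0305] y 0.025821596215676097 0.16452169258259522 z [0.11272745 0.1233089  0.12688094] 244 slope [-0.00204639 -0.03455903]
right [(-0.195, 1), (-0.19, 1), (-0.055, 217), (-0.05, 79), (0.005, 173), (0.01, 94), (0.015, 134), (0.02, 139), (0.025, 147), (0.03, 136), (0.035, 119), (0.04, 93), (0.045, 62), (0.05, 19), (0.055, 163), (0.06, 129), (0.065, 146), (0.07, 147), (0.075, 150), (0.08, 119), (0.085, 101), (0.09, 79), (0.095, 36), (0.1, 120), (0.105, 53), (0.11, 10), (0.115, 8), (0.12, 10), (0.125, 7), (0.13, 9), (0.135, 7), (0.14, 9), (0.145, 9), (0.15, 252), (0.155, 4)]Traceback (most recent call last):
  File "<stdin>", line 9, in <module>
    return _quantile_unchecked(
        a, q, axis, out, overwrite_input, method, keepdims, weights)
    return _ureduce(a,
                    func=_quantile_ureduce_func,
    ...<5 lines>...
                    overwrite_input=overwrite_input,
                    method=method)
    r = func(a, **kwargs)
    result = _quantile(arr,
                       quantiles=q,
    ...<2 lines>...
                       out=out,
                       weights=wgt)
    slices_having_nans = np.isnan(arr[-1, ...])
                                  ~~~^^^^^^^^^
IndexError: index -1 is out of bounds for axis 0 with size 0
```

Run:
```python
from h import *
f=np.load("top0.npz");P=cloud("top",f['d'])
a=np.deg2rad(-15.06);o=np.array([.645,0]);M=np.array([[np.cos(a),-np.sin(a)],[np.sin(a),np.cos(a)]])
C=(P[...,:2]-o)@M;z=P[...,2];x,y=C[...,0],C[...,1]
L=(x>-.065)&(x<-.035)&(y<-.025)&(y>-.165)&(z>.112)
print('lip x',np.percentile(x[L],[0,10,50,90,100]).round(4),'y',y[L].min(),y[L].max(),'z',np.percentile(z[L],[10,50,90]),L.sum(),'slope',np.polyfit(y[L],x[L],1))
W=(x>-.04)&(x<.003)&(z>.095)&(z<.13)&(y<-.01);print('slot sidewalls y',np.histogram(y[W],bins=np.arange(-.18,-.01,.01)))
for lo,hi in((-.215,-.18),(.18,.22)):
  S=(x>lo)&(x<hi)&(z>.084)&(z<.105)
  print('stop pts',S.sum(),np.histogram(x[S],bins=np.arange(lo,hi,.0025)),sorted(y[S].round(3))[::3])
B=(z>.05)&(abs(y)<.15)&(x<0)&(x>-.3)&(abs(y)>.03);print('front',x[B].min(),np.percentile(x[B],.5))
w=lambda c:np.array([.645,0])+M@np.array(c)
print('world lip',w([-.0515,-.095]),'slot',w([-.021,-.095]),'stop',w([-.195,-.095]))
# colour view around stops: rays to z=.092 for crop pixels
uv=np.array([[420,568],[254,520],[412,550],[382,85],[533,128]])/2.7+[155,45]
r=ray("top",uv,.092);print((r[:,:2]-o)@M)
uv=np.array([[303,350],[468,395],[385.5,373],[385.5,366]])/2.7+[155,45]
r=ray("top",uv,.124);print((r[:,:2]-o)@M)
```

```text
lip x [-0.0538 -0.0532 -0.0513 -0.0478 -0.0467] y -0.16479759498121754 -0.025559014013449278 z [0.11646451 0.12400295 0.12707335] 225 slope [-0.00240528 -0.05108564]
slot sidewalls y (array([ 2, 50,  0,  0,  0,  0,  0,  0,  0,  0,  0,  0,  0,  0,  0, 26]), array([-0.18, -0.17, -0.16, -0.15, -0.14, -0.13, -0.12, -0.11, -0.1 ,
       -0.09, -0.08, -0.07, -0.06, -0.05, -0.04, -0.03, -0.02]))
stop pts 92 (array([ 0,  0,  0,  0,  0,  0,  0,  5,  9, 31, 23, 10,  6,  8]), array([-0.215 , -0.2125, -0.21  , -0.2075, -0.205 , -0.2025, -0.2   ,
       -0.1975, -0.195 , -0.1925, -0.19  , -0.1875, -0.185 , -0.1825,
       -0.18  ])) [np.float64(-0.174), np.float64(-0.172), np.float64(-0.172), np.float64(-0.171), np.float64(-0.17), np.float64(-0.167), np.float64(-0.163), np.float64(-0.161), np.float64(-0.159), np.float64(-0.03), np.float64(-0.027), np.float64(-0.022), np.float64(-0.019), np.float64(-0.019), np.float64(-0.018), np.float64(0.016), np.float64(0.017), np.float64(0.017), np.float64(0.018), np.float64(0.02), np.float64(0.024), np.float64(0.027), np.float64(0.158), np.float64(0.16), np.f
[... 842 characters left out ...]
0.019), np.float64(0.02), np.float64(0.021), np.float64(0.023), np.float64(0.026), np.float64(0.028), np.float64(0.03), np.float64(0.159), np.float64(0.161), np.float64(0.163), np.float64(0.166), np.float64(0.168), np.float64(0.171), np.float64(0.171), np.float64(0.172), np.float64(0.172), np.float64(0.173)]
front -0.28209501046598506 -0.25996888980779387
world lip [ 0.57058492 -0.07835589] slot [ 0.60003737 -0.08628072] stop [ 0.43201353 -0.04107022]
[[-0.19690129 -0.16862267]
 [-0.19597193 -0.0242637 ]
 [-0.18427886 -0.15833979]
 [ 0.19870572 -0.02950519]
 [ 0.1977321  -0.16651535]]
[[-0.05128539 -0.02515472]
 [-0.05028083 -0.16612419]
 [-0.05118489 -0.09580193]
 [-0.04555102 -0.09429188]]
```

Emit:
play_rows --delta_pos '[[0,0,0],[0,0,0],[0,0,0],[0,0,0],[0,0,0],[0,0,0],[0,0,0],[0,0,0],[0,0,0],[0,0,0],[0,0,0]]' --rotation '[[0,0,-0.102],[0,0,-0.102],[0,0,-0.102],[0,0,-0.102],[0,0,-0.102],[0,0,-0.102],[0,0,-0.102],[0,0,-0.102],[0,0,-0.102],[0,0,-0.102],[0,0,0]]' --claw '[0,0,0,0,0,0,0,0,0,0,0]' --force 40

```text
clock: 1.02
ee_pos: [0.149, -0.5033, 0.231]
orientation: [-3.141, -0.001, 1.311]
contact_force: [0.6, 0.2, 0.6]
grip_width: -0.001
```

Emit:
play_rows --delta_pos '[[1.44,0.91,0],[2.88,1.83,0],[2.88,1.83,0],[2.88,1.83,0],[2.88,1.83,0],[2.88,1.83,0],[2.88,1.83,0],[2.88,1.83,0],[2.88,1.83,0],[2.88,1.83,0],[2.88,1.83,0],[2.88,1.83,0],[2.88,1.83,0],[2.88,1.83,0],[2.88,1.83,0],[2.88,1.83,0],[2.88,1.83,0],[2.88,1.83,0],[1.44,0.91,0],[0,0,0]]' --rotation '[[0,0,0],[0,0,0],[0,0,0],[0,0,0],[0,0,0],[0,0,0],[0,0,0],[0,0,0],[0,0,0],[0,0,0],[0,0,0],[0,0,0],[0,0,0],[0,0,0],[0,0,0],[0,0,0],[0,0,0],[0,0,0],[0,0,0],[0,0,0]]' --claw '[0,0,0,0,0,0,0,0,0,0,0,0,0,0,0,0,0,0,0,0]'

```text
clock: 2.68
ee_pos: [0.6033, -0.0857, 0.2304]
orientation: [-3.141, -0.001, 1.308]
contact_force: [-0.1, -0.2, -0.8]
grip_width: 0.004
```

Emit:
play_rows --delta_pos '[[0,-0.25,1.0],[0,0,2.0],[0,0,2.0],[0,0,2.0],[0,0,2.0],[0,0,1.5],[0,0,1.0],[0,0,1.0],[0,0,1.0],[0,0,0.1],[0,0,0]]' --rotation '[[0,0,0],[0,0,0],[0,0,0],[0,0,0],[0,0,0],[0,0,0],[0,0,0],[0,0,0],[0,0,0],[0,0,0],[0,0,0]]' --claw '[0,0,0,0,0,0,0,0,0,0,0]'

```text
clock: 3.6
ee_pos: [0.5992, -0.0879, 0.0951]
orientation: [-3.141, 0.0, 1.307]
contact_force: [0.4, 0.3, -0.2]
grip_width: 0.002
```

Run:
```python
from h import *
from plant import monitor, read_camera
s=monitor.sense();print(s['ee_pos'],s['contact_force'],s['clock'])
im,d=read_camera("scene")
cv2.imwrite("pics/s1.png",cv2.resize(im[130:310,170:410],None,fx=3,fy=3,interpolation=cv2.INTER_CUBIC))
```

```text
[ 0.59924614 -0.08788306  0.09513076] [ 0.38523072  0.32962947 -0.23051961] 3.6
```

View pics/s1.png

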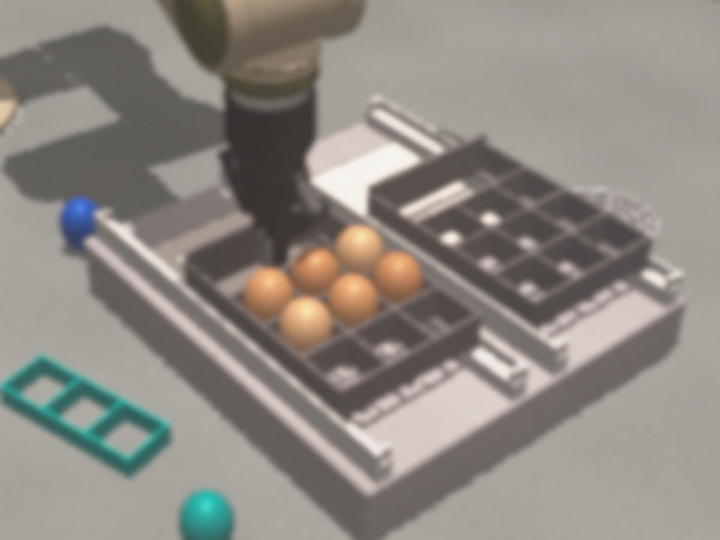

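Emit:
play_rows --delta_pos '[[0,-0.1,0],[0,-0.1,0],[0,-0.1,0],[0,-0.1,0],[0,-0.1,0],[0,-0.1,0],[0,-0.1,0],[0,-0.1,0],[0,-0.1,0],[0,-0.1,0],[0,-0.1,0],[0,-0.1,0],[0,-0.1,0],[0,-0.1,0],[0,-0.1,0],[0,-0.1,0],[0,-0.1,0],[0,-0.1,0],[0,-0.1,0],[0,-0.1,0]]' --rotation '[[0,0,0],[0,0,0],[0,0,0],[0,0,0],[0,0,0],[0,0,0],[0,0,0],[0,0,0],[0,0,0],[0,0,0],[0,0,0],[0,0,0],[0,0,0],[0,0,0],[0,0,0],[0,0,0],[0,0,0],[0,0,0],[0,0,0],[0,0,0]]' --claw '[0,0,0,0,0,0,0,0,0,0,0,0,0,0,0,0,0,0,0,0]'

```text
clock: 5.32
ee_pos: [0.58, -0.0826, 0.0953]
orientation: [3.142, -0.0, 1.308]
contact_force: [3.7, -1.5, -1.8]
grip_width: 0.004
```

Emit:
play_rows --delta_pos '[[0,-0.12,0],[0,-0.14,0],[0,-0.16,0],[0,-0.18,0],[0,-0.2,0],[0,-0.22,0],[0,-0.24,0],[0,-0.26,0],[0,-0.28,0],[0,-0.3,0],[0,-0.3,0],[0,-0.3,0],[0,-0.3,0],[0,-0.3,0],[0,-0.3,0],[0,-0.3,0],[0,-0.3,0],[0,-0.3,0],[0,-0.3,0],[0,-0.3,0]]' --rotation '[[0,0,0],[0,0,0],[0,0,0],[0,0,0],[0,0,0],[0,0,0],[0,0,0],[0,0,0],[0,0,0],[0,0,0],[0,0,0],[0,0,0],[0,0,0],[0,0,0],[0,0,0],[0,0,0],[0,0,0],[0,0,0],[0,0,0],[0,0,0]]' --claw '[0,0,0,0,0,0,0,0,0,0,0,0,0,0,0,0,0,0,0,0]'

```text
clock: 6.98
ee_pos: [0.5305, -0.0693, 0.0953]
orientation: [3.142, -0.0, 1.308]
contact_force: [3.5, -1.0, -2.1]
grip_width: -0.005
```

Emit:
play_rows --delta_pos '[[0,-0.3,0],[0,-0.3,0],[0,-0.3,0],[0,-0.3,0],[0,-0.3,0],[0,-0.3,0],[0,-0.3,0],[0,-0.3,0],[0,-0.3,0],[0,-0.3,0],[0,-0.3,0],[0,-0.3,0],[0,-0.28,0],[0,-0.26,0],[0,-0.24,0],[0,-0.22,0],[0,-0.2,0],[0,-0.18,0],[0,-0.16,0],[0,-0.14,0]]' --rotation '[[0,0,0],[0,0,0],[0,0,0],[0,0,0],[0,0,0],[0,0,0],[0,0,0],[0,0,0],[0,0,0],[0,0,0],[0,0,0],[0,0,0],[0,0,0],[0,0,0],[0,0,0],[0,0,0],[0,0,0],[0,0,0],[0,0,0],[0,0,0]]' --claw '[0,0,0,0,0,0,0,0,0,0,0,0,0,0,0,0,0,0,0,0]'

```text
clock: 8.65
ee_pos: [0.4797, -0.0556, 0.0953]
orientation: [3.142, -0.0, 1.308]
contact_force: [3.4, -0.7, -2.9]
grip_width: -0.004
```

Emit:
play_rows --delta_pos '[[0,-0.12,0],[0,-0.1,0],[0,-0.1,0],[0,-0.1,0],[0,-0.1,0],[0,-0.1,0],[0,-0.1,0],[0,-0.1,0],[0,-0.1,0],[0,-0.1,0],[0,-0.1,0],[0,-0.1,0]]' --rotation '[[0,0,0],[0,0,0],[0,0,0],[0,0,0],[0,0,0],[0,0,0],[0,0,0],[0,0,0],[0,0,0],[0,0,0],[0,0,0],[0,0,0]]' --claw '[0,0,0,0,0,0,0,0,0,0,0,0]'

```text
clock: 9.65
ee_pos: [0.4679, -0.0524, 0.0953]
orientation: [-3.142, 0.0, 1.308]
contact_force: [2.7, -0.9, -1.9]
grip_width: 0.0
```

Emit:
play_rows --delta_pos '[[0,-0.08,0],[0,-0.06,0],[0,-0.06,0],[0,-0.06,0],[0,-0.06,0],[0,-0.06,0],[0,-0.06,0],[0,-0.06,0],[0,-0.06,0],[0,-0.06,0]]' --rotation '[[0,0,0],[0,0,0],[0,0,0],[0,0,0],[0,0,0],[0,0,0],[0,0,0],[0,0,0],[0,0,0],[0,0,0]]' --claw '[0,0,0,0,0,0,0,0,0,0]'

```text
clock: 10.48
ee_pos: [0.462, -0.0508, 0.0953]
orientation: [-3.142, -0.0, 1.308]
contact_force: [3.4, -1.3, -1.6]
grip_width: 0.001
```

Emit:
play_rows --delta_pos '[[0,-0.06,0],[0,-0.06,0],[0,-0.06,0],[0,-0.06,0]]' --rotation '[[0,0,0],[0,0,0],[0,0,0],[0,0,0]]' --claw '[0,0,0,0]'

```text
clock: 10.82
ee_pos: [0.4597, -0.0502, 0.0953]
orientation: [3.142, 0.0, 1.308]
contact_force: [3.4, -0.3, -2.4]
grip_width: -0.001
```

Emit:
play_rows --delta_pos '[[0,-0.06,0],[0,-0.06,0],[0,-0.06,0],[0,-0.06,0]]' --rotation '[[0,0,0],[0,0,0],[0,0,0],[0,0,0]]' --claw '[0,0,0,0]'

```text
clock: 11.15
ee_pos: [0.4584, -0.0499, 0.0954]
orientation: [3.139, -0.0, 1.307]
contact_force: [11.6, -1.5, -8.8]
grip_width: -0.002
```

Emit:
play_rows --delta_pos '[[0,-0.06,0],[0,-0.05,0],[0,-0.05,0]]' --rotation '[[0,0,0],[0,0,0],[0,0,0]]' --claw '[0,0,0]'

```text
clock: 11.4
ee_pos: [0.4583, -0.0499, 0.0956]
orientation: [3.134, -0.0, 1.307]
contact_force: [19.5, -3.4, -13.9]
grip_width: 0.002
```

Emit:
play_rows --delta_pos '[[0,0.06,0],[0,0.08,0],[0,0.1,0],[0,0.12,0],[0,0.16,0],[0,0.2,0],[0,0.25,0],[0,0.25,0],[0,0.2,0],[0,0.1,0],[0,0,0],[0,0,0]]' --rotation '[[0,0,0],[0,0,0],[0,0,0],[0,0,0],[0,0,0],[0,0,0],[0,0,0],[0,0,0],[0,0,0],[0,0,0],[0,0,0],[0,0,0]]' --claw '[0,0,0,0,0,0,0,0,0,0,0,0]'

```text
clock: 12.4
ee_pos: [0.4705, -0.0531, 0.0952]
orientation: [-3.141, -0.0, 1.308]
contact_force: [-0.0, -1.9, -1.2]
grip_width: 0.002
```

Emit:
play_rows --delta_pos '[[0,0,-0.5],[0,0,-0.8],[0,0,-1.0],[0,0,-1.5],[0,0,-2],[0,0,-2.5],[0,0,-2.5],[0,0,-2.5],[0,0,-2],[0,0,-1],[-2,-1,0],[-3,-1,0],[-3,-1,0],[-3,-1,0],[-3,-1,0],[-3,-1,0],[-3,-1,0],[-2,-1,0],[-1,0,0],[0,0,0]]' --rotation '[[0,0,0],[0,0,0],[0,0,0],[0,0,0],[0,0,0],[0,0,0],[0,0,0],[0,0,0],[0,0,0],[0,0,0],[0,0,0],[0,0,0],[0,0,0],[0,0,0],[0,0,0],[0,0,0],[0,0,0],[0,0,0],[0,0,0],[0,0,0]]' --claw '[0,0,0,0,0,0,0,0,0,0,0,0,0,0,0,0,0,0,0,0]'

```text
clock: 14.07
ee_pos: [0.333, -0.2556, 0.2584]
orientation: [3.141, 0.0, 1.305]
contact_force: [0.6, -0.2, -0.8]
grip_width: 0.001
```

Run:
```python
from h import *
from plant import monitor, read_camera
s=monitor.sense();print(s['ee_pos'],s['contact_force'],s['clock'])
im,d=read_camera("top");P=cloud("top",d)
a=np.deg2rad(-15.06);M=np.array([[np.cos(a),-np.sin(a)],[np.sin(a),np.cos(a)]])
C=(P[...,:2]-[.645,0])@M;z=P[...,2];x,y=C[...,0],C[...,1]
for n,s0,s1,x0,x1 in(('egg',-.165,-.025,-.2,-.17),('empty',.025,.165,-.05,-.02)):
    L=(x>x0)&(x<x1)&(y>s0)&(y<s1)&(z>.112)&(z<.14);print(n,L.sum(),np.percentile(x[L],[0,50,100]).round(4),np.polyfit(y[L],x[L],1).round(4),np.median(z[L]))
cv2.imwrite("pics/t2.png",cv2.resize(im[30:300,120:410],None,fx=2.2,fy=2.2,interpolation=cv2.INTER_CUBIC))
im,d=read_camera("scene")
cv2.imwrite("pics/s2.png",cv2.resize(im[130:330,150:420],None,fx=2.8,fy=2.8,interpolation=cv2.INTER_CUBIC))
```

```text
[ 0.33302047 -0.25558569  0.25835376] [ 0.60354736 -0.23859276 -0.78049849] 14.0667
egg 188 [-0.1883 -0.1854 -0.182 ] [-0.0009 -0.1854] 0.12419626638874948
empty 223 [-0.0378 -0.0348 -0.0303] [-0.0023 -0.0343] 0.12375583942176038
```

View pics/t2.png

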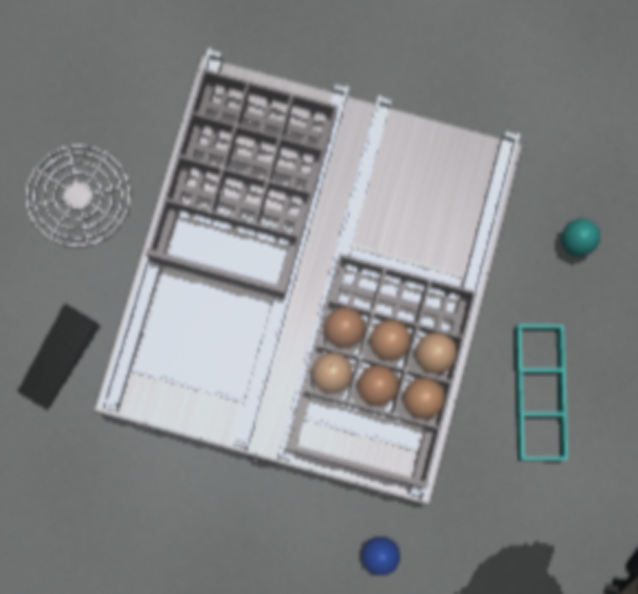

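View pics/s2.png

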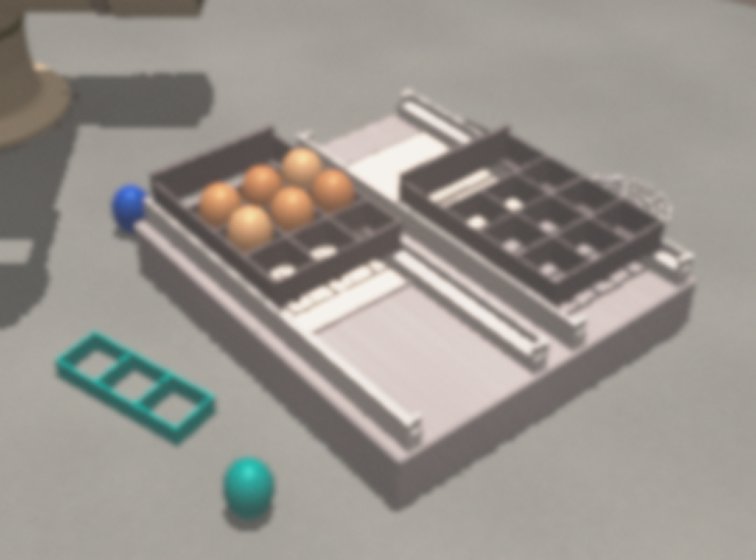

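The tray is against its front stops, with its lip level and square. All six eggs stand in their cells, and the empty tray and bench items have not moved.

```bash
python3 -c "
from plant import close_job; print(close_job())"
```

```text
the job is handed in; nothing more can be done
None
```

The egg tray, in the right lane, is now fully out against its front stops, and the job is handed in. I reached the shut fingers into the slot behind the lip and drew the tray about 135 mm. The draw ran at up to 36 mm/s, slowing to 7 mm/s at the stops. I then backed the fingers off the lip, lifted them clear and moved the arm aside.

What the last checks showed:
- **Draw force:** it stayed around 3–4 N while the tray slid. At the stops it rose to 20 N along x (about 24 N in total) with the tool stalled. That is well under the 40 N and 120 N limits.
- **Lip position:** the lip is level at 124 mm over the bench and square to the lane. It lies about 3 mm behind the measured stop faces, which agrees with the tray being fully out.
- **Eggs and surroundings:** all six eggs are standing in their cells. The empty tray's lip reads the same as at the start, within 0.5 mm. The fan guard, door stop, spacer and look-alike eggs look unmoved in the pictures; I did not measure them.
- **Time:** the robot's clock read about 14 s of the 35 s allowed.

One early assumption was wrong: I first took the candling table's origin to be the middle of the lamp case. That put the tray only 83 mm behind the stops. I measured the stops directly instead, which gave about 138 mm and fits the stated 135–160 mm. No other check failed or disagreed.

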